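Sort sealed nail canisters by heft

ROBOT

A 6-joint arm with a two-finger parallel gripper is mounted at the origin on the work surface. World frame = base frame: x ahead of the robot, y to its left, z up, the work surface at z = 0. Lengths are in m, angles in rad, forces in N, time in s.
With the tool pointing down it reaches from about 0.325 to 0.9 m from the base axis. Payload 6.1 kg.
Tool frame: the origin (TCP) lies on the front face of the gripper's body, between the roots of the fingers; the fingertips stand 73 mm ahead of it and the grasp point (between the pads) lies ctrl.pinch_z ahead of it (ctrl.pinch_z is the distance from the TCP to the grasp point, in m); z points along the fingers, y is the direction in which the jaws open and shut (so a half turn about z gives the same grasp; the last joint's range is limited). The gripper opens to 85 mm and grips with 20 to 120 N. Pads are 22 mm wide; open, the fingers measure 114 mm over their backs; the gripper's body (76 mm by 85 mm) begins 54 mm behind the grasp point. The pads swing forward as they close: fully open they stand 13 mm farther back than shut.
Start: joints at [1.042, 0.22, 1.526, -0, 1.395, -0.126], TCP at [0.245, 0.575, 0.304] pointing down, gripper open.
Joint ranges: [-2.98, 2.98], [-0.91, 2.08], [0.09, 2.57], [-1.24, 4.39], [0.2, 2.65], [-2.68, 2.68]. Speed limits (rad/s): [2.57, 2.57, 3.01, 3.14, 3.14, 3.14].

INTERFACE

Orientations are given as a unit quaternion [x, y, z, w].
In Python, from station import ctrl gives the robot as it stands. Calls block until the motion is done:
- ctrl.goto(position, orientation): joint-space move of the TCP to a pose.
- ctrl.move_l(position, max_speed=0.15, rotation=None): straight line of the TCP; rotation=None keeps the orientation; max_speed is the mean speed in m/s.
- ctrl.set_joints(angles): joint-space move.
- ctrl.open_gripper() and ctrl.clamp(grip_force=None): open the fingers fully, or close them until they stop; grip_force is the grip in N (None keeps the last).
- ctrl.sleep(seconds).
- ctrl.ik(position, orientation): joint angles nearest the present ones, or None.
- ctrl.capture(name): name is "scene" or "top" or "wrist"; returns the picture (400x640x3 uint8, blue, green, red); there is no depth.
- ctrl.camera_params(name): a dict with "fx", "fy", "cx", "cy" (pixels), "rvec" (rotation vector, rad) and "tvec" (3), from world to camera coordinates, as OpenCV has them. Camera axes: x right, y down, z forward; pixel columns grow to the right and rows downward; lengths in m; the calibration is good to about 2 mm. A picture is of the moment at which its call begins: read the wrist's pose just before it. camera_params takes no time and is no camera call; for the wrist camera it gives the pose at the moment of the call.
A pose or a line that the arm cannot do raises ctrl.IKError and nothing moves.
- ctrl.sign_off(): hands the job in, once; it reports no verdict.
Trained networks look in the newest picture that a camera, given by its name, has taken for a name from the list of things; names that differ only in an ending like _2 or _b are one class to them, and where a whole thing is asked for, a point or a joint stands for the part that bears it (a point fixed in the world has none). Each returns a list of dicts, best first, with "conf" (0 to 1); they miss things now and then, are a little off and sometimes report something else, mostly with a low value. They report only what shows in the picture. A call takes as long as a camera call. They do not tell look-alikes from the thing itself.
- ctrl.spot_in(name, camera): "box" ([left, top, width, height] in pixels, round what is visible of it).
Readings, each from a call of its own:
- ctrl.read_clock(): time.
- ctrl.read_joint_positions(): joint angles.
- ctrl.read_joint_velocities(): joint speeds.
- ctrl.read_joint_torque(): joint torques, N m.
- ctrl.read_ee_pos(): TCP position.
- ctrl.read_orientation(): TCP orientation.
- ctrl.read_contact_force(): force on the tool from outside, world axes, zero at the start.
- ctrl.read_torque(): the same for the moment, N m.
- ctrl.read_finger_gap(): finger opening in m.
Only numpy, scipy, OpenCV 4.12 (cv2) and the standard library are available. Lean on these libraries where they do the work, as an engineer would, in place of code of your own. Each camera call takes 0.05 s, during which the arm holds its last target. There are 200 camera calls.

TASK

One at a time, lift each of the two sealed nail canisters just clear of the bench (about a finger's breadth) and hold it still for a second to feel its weight, then stand it in a free pocket of the right rack: a full, heavy one in the red rack, a nearly empty, light one in the blue rack (both may be of the same kind). Stow the first before picking up the second. Lower each gently until you feel it rest on the packing at the bottom of the pocket before letting go, without dropping it, ramming it or tipping it over, and leave everything else on the bench where it is.

Things in the scene. Friction and masses are not known exactly. Their poses are not given: they have to be found in the camera images.
- canister_a: sealed upright grey nail-coil canister with black cap and orange band, round, 50 mm across, 95 mm tall, origin at the centre of its underside, z up. Standing on the bench. Full: 0.54 to 0.66 kg in all; nearly empty: 0.18 to 0.24 kg; looks the same either way. The hard shell may be gripped anywhere on its side; the coil inside has a few mm of play. 
- canister_b: sealed upright grey nail-coil canister with black cap and orange band, round, 50 mm across, 95 mm tall, origin at the centre of its underside, z up. Standing on the bench. Full: 0.54 to 0.66 kg in all; nearly empty: 0.18 to 0.24 kg; looks the same either way. The hard shell may be gripped anywhere on its side; the coil inside has a few mm of play. 
- full_rack: red-painted wooden block rack fixed to the bench, 90 x 200 x 60 mm (x, y, z), origin at the centre of its underside, x across and y along the row of two round pockets, which are 53 mm across and 110 mm apart. On the cork packing in each pocket the canister comes to rest; the packing lies anywhere from 15 to 40 mm below the rim, differs from pocket to pocket, is rigid and is not measured: feel for it. For full (heavy) canisters.
- empty_rack: blue-painted wooden block rack fixed to the bench, 90 x 200 x 60 mm (x, y, z), origin at the centre of its underside, x across and y along the row of two round pockets, which are 53 mm across and 110 mm apart. On the cork packing in each pocket the canister comes to rest; the packing lies anywhere from 15 to 40 mm below the rim, differs from pocket to pocket, is rigid and is not measured: feel for it. For nearly empty (light) canisters.
- full_rack_hole0 (a point): centre of the round mouth of one pocket, on the rack's top face, 60 mm above the bench (red rack, the one on its -y side)
- full_rack_hole1 (a point): centre of the round mouth of one pocket, on the rack's top face, 60 mm above the bench (red rack, the one on its +y side)
- empty_rack_hole0 (a point): centre of the round mouth of one pocket, on the rack's top face, 60 mm above the bench (blue rack, the one on its -y side)
- empty_rack_hole1 (a point): centre of the round mouth of one pocket, on the rack's top face, 60 mm above the bench (blue rack, the one on its +y side)
- offcut: bystander, not to be moved: wood offcut strip 90 x 22 x 18 mm lying between the canisters; origin at the centre of its underside
- tape: bystander, not to be moved: yellow tape measure 60 x 34 x 56 mm; origin at the centre of its underside
- sander: bystander, not to be moved: cork sanding block 65 x 110 x 35 mm; origin at the centre of its underside
- glue: bystander, not to be moved: yellow glue bottle, 60 mm across, 170 mm tall; origin at the centre of its underside
- filler: bystander, not to be moved: white wood-filler jar, 70 mm across, 70 mm tall; origin at the centre of its underside
- driver: bystander, not to be moved: screwdriver lying flat along its own x, 190 mm long, origin near its middle
There are look-alikes about, which are no part of the job. Of the things shaped like the full_rack, the red one is meant.

How it is judged:
On the way, in this order (a step that is already met when the one before it is completed fails the run):
1. one canister is held still just clear of the bench (3 to 50 mm) (((height (world z) of canister_a between 0.003 and 0.05 m and linear speed of canister_a below 0.04 m/s and contact force between canister_a and the fingers above 1 N) or (height (world z) of canister_b between 0.003 and 0.05 m and linear speed of canister_b below 0.04 m/s and contact force between canister_b and the fingers above 1 N))), for 0.3 s.
2. one canister stands in a rack pocket, released ((((horizontal distance between canister_a and full_rack_hole0 below 0.005 m or horizontal distance between canister_a and full_rack_hole1 below 0.005 m or horizontal distance between canister_a and empty_rack_hole0 below 0.005 m or horizontal distance between canister_a and empty_rack_hole1 below 0.005 m) and height (world z) of canister_a below 0.05 m and angle between canister_a's own z axis and vertical below 0.1 rad and contact force between canister_a and the fingers below 0.1 N) or ((horizontal distance between canister_b and full_rack_hole0 below 0.005 m or horizontal distance between canister_b and full_rack_hole1 below 0.005 m or horizontal distance between canister_b and empty_rack_hole0 below 0.005 m or horizontal distance between canister_b and empty_rack_hole1 below 0.005 m) and height (world z) of canister_b below 0.05 m and angle between canister_b's own z axis and vertical below 0.1 rad and contact force between canister_b and the fingers below 0.1 N))), for 0.2 s.
3. with the first one stowed, the other is held still just clear of the bench (3 to 50 mm) ((((horizontal distance between canister_a and full_rack_hole0 below 0.005 m or horizontal distance between canister_a and full_rack_hole1 below 0.005 m or horizontal distance between canister_a and empty_rack_hole0 below 0.005 m or horizontal distance between canister_a and empty_rack_hole1 below 0.005 m) and height (world z) of each of canister_a, canister_b below 0.05 m and angle between canister_a's own z axis and vertical below 0.1 rad and contact force between canister_a and the fingers below 0.1 N and height (world z) of canister_b above 0.003 m and linear speed of canister_b below 0.04 m/s and contact force between canister_b and the fingers above 1 N) or ((horizontal distance between canister_b and full_rack_hole0 below 0.005 m or horizontal distance between canister_b and full_rack_hole1 below 0.005 m or horizontal distance between canister_b and empty_rack_hole0 below 0.005 m or horizontal distance between canister_b and empty_rack_hole1 below 0.005 m) and height (world z) of each of canister_b, canister_a below 0.05 m and angle between canister_b's own z axis and vertical below 0.1 rad and contact force between canister_b and the fingers below 0.1 N and height (world z) of canister_a above 0.003 m and linear speed of canister_a below 0.04 m/s and contact force between canister_a and the fingers above 1 N))), for 0.3 s.
At the end, for the whole second after the job is handed in: Each canister stands at rest and released on the packing in a pocket (within 5 mm of its axis, upright within 0.1 rad, underside lower than 50 mm above the bench): those that weigh more than 3.7 N in the red rack, lighter ones in the blue rack ((((horizontal distance between canister_a and full_rack_hole0 below 0.005 m or horizontal distance between canister_a and full_rack_hole1 below 0.005 m) and contact force between canister_a and full_rack above 3.7 N) or ((horizontal distance between canister_a and empty_rack_hole0 below 0.005 m or horizontal distance between canister_a and empty_rack_hole1 below 0.005 m) and contact force between canister_a and empty_rack between 0.5 and 3.7 N)) and linear speed of each of canister_a, canister_b below 0.02 m/s and height (world z) of each of canister_a, canister_b below 0.05 m and angle between each of canister_a, canister_b's own z axis and vertical below 0.1 rad and contact force between each of canister_a, canister_b and the fingers below 0.1 N and (((horizontal distance between canister_b and full_rack_hole0 below 0.005 m or horizontal distance between canister_b and full_rack_hole1 below 0.005 m) and contact force between canister_b and full_rack above 3.7 N) or ((horizontal distance between canister_b and empty_rack_hole0 below 0.005 m or horizontal distance between canister_b and empty_rack_hole1 below 0.005 m) and contact force between canister_b and empty_rack between 0.5 and 3.7 N))); the robot touches nothing.
It fails at once if a canister is pressed on a rack with more than 35 N (contact force between any of canister_a, canister_b and full_rack above 35 N or contact force between any of canister_a, canister_b and empty_rack above 35 N).
It fails at once if a canister is dropped (moves faster than 0.18 m/s out of the fingers) ((linear speed of canister_a above 0.18 m/s and contact force between canister_a and the fingers below 0.1 N) or (linear speed of canister_b above 0.18 m/s and contact force between canister_b and the fingers below 0.1 N)).
It fails at once if a canister is tipped by more than 0.6 rad (angle between any of canister_a, canister_b's own z axis and vertical above 0.6 rad).
It fails at once if a bystander is moved by more than 30 mm (distance of any of offcut, tape, sander, glue, filler, driver from where it was at the start of the episode above 0.03 m).
It also fails if it takes over 72 s, if anything falls off the work surface, if the arm or the gripper's body presses on something with over 40 N, if the wrist force passes 120 N, or if a joint passes its speed limit or range.

## Working session

There is one attempt and no reset: what is moved stays moved. The work goes in short steps, each a Python script; the robot and the scene stay as the last script left them, time stands still between calls to the robot, and variables do not carry over. Pictures are saved under pics/ and viewed, about 8 in all and at most 12, crops included, and the job is handed in when it is done.

```bash
mkdir -p pics; ls
python3 - <<'E'
from station import ctrl
import cv2,numpy as np
for n in("top","scene"):
    im=ctrl.capture(n); cv2.imwrite(f"pics/{n}0.png",im)
    p=ctrl.camera_params(n); print(n,{k:np.round(v,4).tolist() for k,v in p.items()})
    for t in("canister_a","full_rack","empty_rack"):
        print(t,[(np.round(d["box"]).tolist(),round(d["conf"],2)) for d in ctrl.spot_in(t,n)])
print(ctrl.pinch_z,ctrl.read_orientation(),ctrl.read_clock(),ctrl.read_contact_force())
E
```

```text
pics
top {'fx': 383.9538, 'fy': 383.9538, 'cx': 324.4252, 'cy': 197.6747, 'rvec': [2.1392, -2.1618, 0.1364], 'tvec': [0.0109, 0.4843, 0.9972]}
canister_a [([349.0, 168.0, 20.0, 24.0], 0.94), ([283.0, 181.0, 18.0, 23.0], 0.85), ([330.0, 95.0, 17.0, 63.0], 0.71)]
full_rack [([184.0, 172.0, 82.0, 46.0], 0.96), ([331.0, 95.0, 13.0, 72.0], 0.68), ([184.0, 274.0, 87.0, 41.0], 0.57)]
empty_rack [([395.0, 160.0, 83.0, 47.0], 0.79)]
scene {'fx': 378.3167, 'fy': 378.3167, 'cx': 318.2236, 'cy': 198.1699, 'rvec': [2.1434, 0.6538, -0.3413], 'tvec': [-0.4215, -0.1109, 1.0419]}
canister_a [([324.0, 165.0, 22.0, 42.0], 0.86), ([283.0, 210.0, 33.0, 56.0], 0.68)]
full_rack [([255.0, 110.0, 70.0, 53.0], 0.75), ([340.0, 130.0, 65.0, 61.0], 0.71)]
empty_rack [([141.0, 254.0, 145.0, 134.0], 0.96)]
0.0539 [ 2.00053363e-01  9.79784994e-01 -1.21041478e-04 -5.00234541e-05] 0.4 [ 0.04041027  0.56793255 -0.18079406]
```

Run:
```python
import cv2
im=cv2.imread("pics/top0.png"); cv2.imwrite("pics/top_c.png",cv2.resize(im[75:335,165:500],(800,int(260*800/335)),interpolation=cv2.INTER_CUBIC)[:600])
```

```text
(no output)
```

View pics/top0.png

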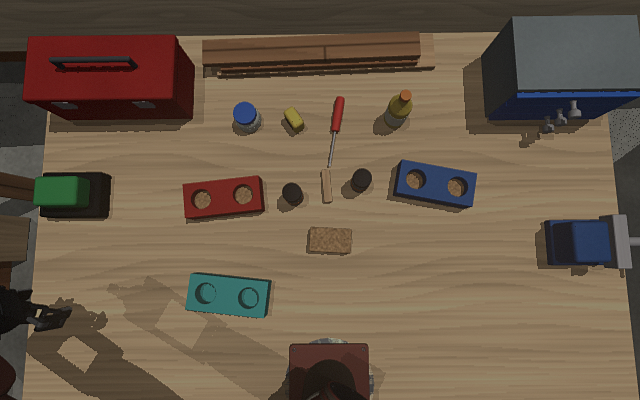

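View pics/scene0.png

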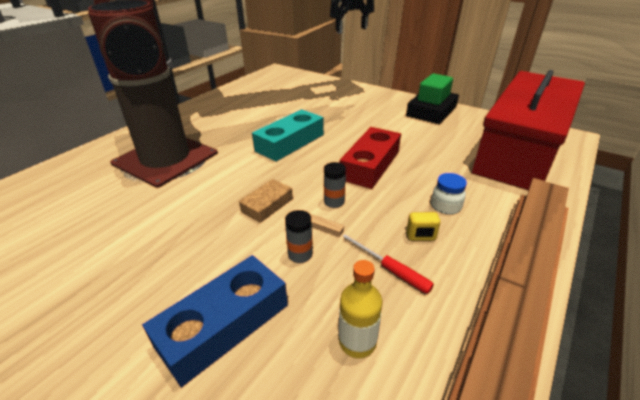

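Red (184,172) and blue (395,160) racks, each with two free cork-bottomed pockets. The teal rack at (228,295) is the look-alike. The canisters show as black caps at (292,195) and (361,180). Next I'll compute coarse positions and go over each one with the wrist camera.

```bash
cat > h.py <<'E'
from station import ctrl
import cv2,numpy as np
from scipy.spatial.transform import Rotation as R
def world(p,uv,z):
    Rm=cv2.Rodrigues(np.float64(p["rvec"]))[0]; t=np.float64(p["tvec"])
    uv=np.atleast_2d(np.float64(uv)); d=np.c_[(uv[:,0]-p["cx"])/p["fx"],(uv[:,1]-p["cy"])/p["fy"],np.ones(len(uv))]@Rm
    c=-Rm.T@t
    return c+d*((z-c[2])/d[:,2])[:,None]
def project(p,X):
    K=np.array([[p["fx"],0,p["cx"]],[0,p["fy"],p["cy"]],[0,0,1]])
    return cv2.projectPoints(np.float64(X).reshape(-1,1,3),np.float64(p["rvec"]),np.float64(p["tvec"]),K,None)[0][:,0]
def down(yaw): # tool z down; tool y along (sin? ) world: jaw axis at angle yaw from world x
    y=np.array([np.cos(yaw),np.sin(yaw),0]); z=np.array([0,0,-1.]); x=np.cross(y,z)
    return R.from_matrix(np.c_[x,y,z]).as_quat()
E
python3 - <<'E'
from h import *
p=ctrl.camera_params("top")
print("cans",world(p,[[292,194],[361,180]],.095).round(3).tolist())
print("pockets red,blue",world(p,[[202,200],[244,195],[415,180],[457,187]],.06).round(3).tolist())
print("glue,driver,sander,offcut",world(p,[[402,97],[337,105],[330,240],[327,186]],.02).round(3).tolist())
w=ctrl.camera_params("wrist");C=-cv2.Rodrigues(np.float64(w["rvec"]))[0].T@np.float64(w["tvec"])
print(C, w["fx"], R.from_quat(ctrl.read_orientation()).inv().apply(C-ctrl.read_ee_pos()))
print(R.from_quat(ctrl.read_orientation()).as_matrix().round(2))
print((cv2.Rodrigues(np.float64(w["rvec"]))[0]@R.from_quat(ctrl.read_orientation()).as_matrix()).round(3))
E
```

```text
cans [[0.486, 0.087, 0.095], [0.52, -0.087, 0.095]]
pockets red,blue [[0.478, 0.325, 0.06], [0.49, 0.216, 0.06], [0.525, -0.232, 0.06], [0.505, -0.341, 0.06]]
glue,driver,sander,offcut [[0.769, -0.215, 0.02], [0.748, -0.032, 0.02], [0.372, -0.008, 0.02], [0.518, -0.001, 0.02]]
[0.17236779 0.606751   0.37369775] 352.38159655507 [ 0.07927651  0.00079981 -0.06994898]
[[-0.92  0.39 -0.  ]
 [ 0.39  0.92 -0.  ]
 [ 0.   -0.   -1.  ]]
[[-0.     1.    -0.002]
 [-0.951 -0.001 -0.309]
 [-0.309  0.002  0.951]]
```

```bash
cat > look.py <<'E'
from h import *
import pickle
out={}
P={"red":(.484,.270),"can":(.503,0),"blue":(.515,-.286)}
for n,s in(("red",1),("can",1),("blue",1),("blue",-1),("can",-1),("red",-1)):
    ctrl.goto([*P[n],.27],down(s*np.pi/2)); ctrl.sleep(.15)
    p=ctrl.camera_params("wrist"); im=ctrl.capture("wrist")
    out[n,s]=(p,im); print(n,s,round(ctrl.read_clock(),2),ctrl.read_joint_positions().round(2))
pickle.dump(out,open("views.pkl","wb"))
h=lambda k:cv2.resize(out[k][1],(400,250),interpolation=cv2.INTER_AREA)
cv2.imwrite("pics/views.png",np.vstack([np.hstack([h(("red",1)),h(("can",1))]),np.hstack([h(("blue",1)),h(("red",-1))])]))
E
python3 look.py
```

```text
red 1 2.05 [ 0.37  0.08  1.75  0.    1.31 -1.2 ]
can 1 3.3 [-0.15 -0.05  1.88  0.    1.31 -1.73]
blue 1 4.61 [-0.64  0.16  1.66  0.    1.32 -2.21]
blue -1 7.46 [-0.64  0.16  1.66 -0.    1.32  0.93]
can -1 8.77 [-0.16 -0.05  1.88 -0.    1.31  1.41]
red -1 10.02 [ 0.36  0.08  1.75 -0.    1.31  1.94]
```

View pics/views.png

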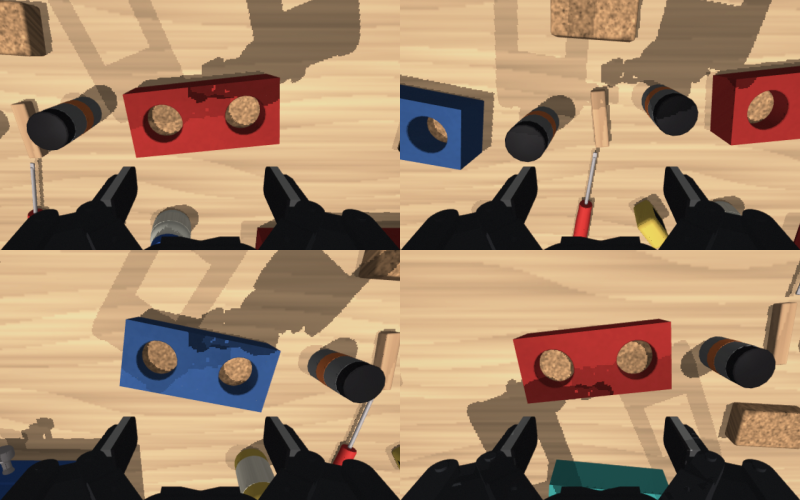

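Red and blue racks are clear in the wrist views, with both pockets of each free. I'll fit silhouettes with the known dimensions, for each view and for the opposed views together.

```bash
cat > fit.py <<'E'
from h import *
import pickle
from scipy.optimize import minimize
th=np.linspace(0,2*np.pi,60,endpoint=False)
def box(q):
    c,s=np.cos(q[2]),np.sin(q[2]); a=np.array([[x,y] for x in(-.045,.045) for y in(-.1,.1)])@np.array([[c,s],[-s,c]])+q[:2]
    return np.vstack([np.c_[a,0*a[:,0]],np.c_[a,0*a[:,0]+.06]])
def cyl(q):
    a=np.c_[q[0]+.025*np.cos(th),q[1]+.025*np.sin(th)]
    return np.vstack([np.c_[a,0*th],np.c_[a,0*th+.095]])
def draw(p,X):
    m=np.zeros((400,640),np.uint8); hull=cv2.convexHull(project(p,X).astype(np.float32))
    cv2.fillConvexPoly(m,np.int32(np.round(hull*16)),255,cv2.LINE_AA,4); return m/255.
def seg(im,kind,p,X):
    b,g,r=[im[...,i].astype(int) for i in range(3)]; mx=im.max(2).astype(int); mn=im.min(2).astype(int)
    if kind=="red": m=(r>2.2*g)&(r>1.5*b)&(r>25)
    elif kind=="blue": m=(b>1.3*r)&(b>20)
    else: m=((mx-mn)<.22*mx+6)|(r>2.4*b)&(r>1.5*g)
    roi=cv2.dilate((draw(p,X)>0).astype(np.uint8),np.ones((25,25)))
    m=cv2.morphologyEx((m&(roi>0)).astype(np.uint8),cv2.MORPH_OPEN,np.ones((3,3)))
    n,l,st,_=cv2.connectedComponentsWithStats(m); k=1+st[1:,4].argmax()
    c=np.vstack(np.nonzero(l==k)[::-1]).T
    o=np.zeros((400,640),np.uint8); cv2.fillConvexPoly(o,cv2.convexHull(c.astype(np.int32)),1); return o
def fit(views,kind,q0):
    shape=cyl if kind=="can" else box
    ms=[seg(im,kind,p,shape(q0)) for p,im in views]
    f=lambda q:sum(np.abs(draw(p,shape(q))-m).sum()/m.sum() for (p,_),m in zip(views,ms))/len(ms)
    q0=np.array(q0); n=len(q0); sx=np.vstack([q0,q0+np.diag([.006,.006,.06][:n])])
    r=minimize(f,q0,method="Nelder-Mead",options=dict(initial_simplex=sx,xatol=1e-5,fatol=1e-6))
    r=minimize(f,r.x,method="Nelder-Mead",options=dict(initial_simplex=np.vstack([r.x,r.x+np.diag([.002,.002,.02][:n])]),xatol=1e-5,fatol=1e-6))
    return r.x,r.fun,ms
def holes(q): return [q[:2]+s*.055*np.array([-np.sin(q[2]),np.cos(q[2])]) for s in(-1,1)]
E
python3 - <<'E'
from fit import *
o=pickle.load(open("views.pkl","rb")); np.set_printoptions(precision=4,suppress=True)
ov={k:v[1].copy() for k,v in o.items()}
for nm,k,kind,q0 in(("red","red","red",[.484,.27,.11]),("blue","blue","blue",[.515,-.286,-.18]),("c1","can","can",[.486,.087]),("c2","can","can",[.52,-.087])):
    for ss in((1,),(-1,),(1,-1)):
        q,e,ms=fit([o[k,s] for s in ss],kind,q0); print(nm,ss,q,round(e,4),*(holes(q) if len(q)>2 else ()))
    for s,m in zip((1,-1),ms):
        cs,_=cv2.findContours(m,0,1); cv2.drawContours(ov[k,s],cs,-1,(0,255,0),1)
        cv2.polylines(ov[k,s],[cv2.convexHull(np.int32(project(o[k,s][0],(cyl if kind=="can" else box)(q)).round()))],True,(255,0,255),1)
c=lambda i:cv2.resize(i[80:300,120:600],(400,183))
cv2.imwrite("pics/fit.png",np.vstack([np.hstack([c(ov[k,1]),c(ov[k,-1])]) for k in("red","can","blue")]))
E
```

```text
red (1,) [0.4884 0.2765 0.1054] 0.0207 [0.4942 0.2218] [0.4826 0.3312]
red (-1,) [0.4879 0.2772 0.1075] 0.0221 [0.4938 0.2225] [0.482  0.3319]
red (1, -1) [0.4882 0.2767 0.1062] 0.0218 [0.494 0.222] [0.4824 0.3314]
blue (1,) [ 0.5187 -0.2863 -0.2006] 0.0163 [ 0.5078 -0.3402] [ 0.5297 -0.2324]
blue (-1,) [ 0.518  -0.2861 -0.198 ] 0.018 [ 0.5072 -0.34  ] [ 0.5288 -0.2321]
blue (1, -1) [ 0.5183 -0.2863 -0.1987] 0.0179 [ 0.5075 -0.3402] [ 0.5292 -0.2324]
c1 (1,) [0.4921 0.0895] 0.0765
c1 (-1,) [0.4932 0.0897] 0.076
c1 (1, -1) [0.4925 0.09  ] 0.0777
c2 (1,) [ 0.5269 -0.0872] 0.0715
c2 (-1,) [ 0.5277 -0.0862] 0.0764
c2 (1, -1) [ 0.5272 -0.0871] 0.0758
```

View pics/fit.png

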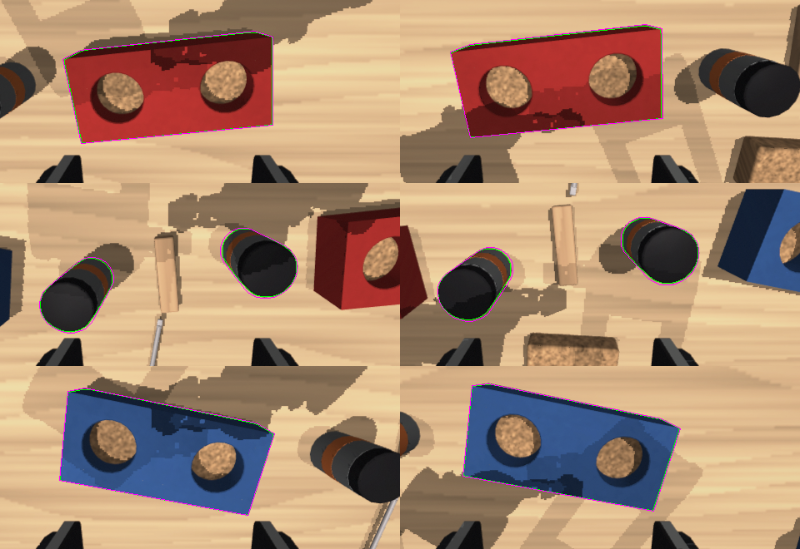

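```bash
cat > pick.py <<'E'
from h import *
Q=down(-np.pi/2)
def F(n=6):
    a=[]
    for _ in range(n): a.append(ctrl.read_contact_force()); ctrl.sleep(.05)
    return np.mean(a,0)
def pick(x,y):
    ctrl.goto([x,y,.24],Q); ctrl.sleep(.3); f0=F()
    ctrl.move_l([x,y,.124],.12); ctrl.clamp(60); ctrl.sleep(.2)
    print("gap",ctrl.read_finger_gap(),"tcp",ctrl.read_ee_pos(),"f",F(2)-f0)
    ctrl.move_l([x,y,.139],.03); ctrl.sleep(.7); f1=F(8)
    print("weight",f0[2]-f1[2],"F0",f0.round(2),"F1",f1.round(2),"gap",ctrl.read_finger_gap(),"t",ctrl.read_clock())
E
python3 - <<'E'
from pick import *
pick(.4925,.0898)
E
```

```text
gap 0.048687670212551305 tcp [0.49323394 0.08989441 0.12495632] f [-0.1583763   0.25309916  6.5272318 ]
weight 5.944739234612194 F0 [-0.04 -0.05 -0.34] F1 [-0.03 -0.25 -6.28] gap 0.04865149779831297 t 14.975
```

Weight is 5.9 N, so this one is full and goes in the red rack. I'll use the far pocket (+y) and lower with force feedback.

```bash
cat > place.py <<'E'
from pick import *
def place(h,off):
    """h: pocket centre; off: (tcp - canister) measured in x,y"""
    tgt=np.array(h)+off; cmd=tgt.copy()
    e=ctrl.read_ee_pos(); ctrl.move_l([e[0],e[1],.212],.12); ctrl.move_l([*cmd,.212],.13)
    for _ in range(2):
        ctrl.sleep(.3); cmd+=tgt-ctrl.read_ee_pos()[:2]; ctrl.move_l([*cmd,.205],.05)
    ctrl.sleep(.4); f0=F(); print("hover",ctrl.read_ee_pos()-[*tgt,0],"f0",f0.round(2),"t",ctrl.read_clock())
    z=.192; ctrl.move_l([*cmd,z],.04); ctrl.sleep(.1)
    while z>.136:
        z-=.0015; ctrl.move_l([*cmd,z],.025); ctrl.sleep(.05); d=ctrl.read_contact_force()-f0
        if d[2]>2.5:
            ctrl.sleep(.25); d=F(3)-f0
            if d[2]>2.5: break
    print("stop z",z,"bottom~",z-.124,"df",d.round(2),"tcp-tgt",ctrl.read_ee_pos()-[*tgt,0],"t",ctrl.read_clock())
    return cmd,z,f0
E
python3 - <<'E'
from place import *
place((.4824,.3314),np.array([.0007,0]))
E
```

```text
hover [-8.98437049e-05 -6.19528894e-05  2.05002274e-01] f0 [-0.35  0.02 -6.46] t 19.5833
stop z 0.15599999999999997 bottom~ 0.03199999999999997 df [-2.22 -2.48 12.41] tcp-tgt [3.69065486e-04 8.99564806e-05 1.56944606e-01] t 27.7583
```

Run:
```python
from pick import *
f0=np.array([-.35,.02,-6.46]); x,y=ctrl.read_ee_pos()[:2]; z=.156
for dx,dy,dz in((0,0,.0015),(-.0004,-.0004,.0015),(-.0004,-.0004,.001),(-.0004,-.0004,.0005),(-.0004,-.0004,0)):
    ctrl.move_l([.4831+dx,.3314+dy,z+dz],.02); ctrl.sleep(.3)
    print(dx,dy,dz,(F(3)-f0).round(2),ctrl.read_ee_pos().round(5))
print(ctrl.read_clock())
```

```text
0 0 0.0015 [0.01 0.11 0.85] [0.48286 0.33126 0.15704]
-0.0004 -0.0004 0.0015 [-0.02 -0.14  0.36] [0.48269 0.331   0.15749]
-0.0004 -0.0004 0.001 [ 0.4  -0.46 -0.28] [0.48272 0.331   0.15703]
-0.0004 -0.0004 0.0005 [-1.86 -1.72  8.11] [0.48287 0.33105 0.15694]
-0.0004 -0.0004 0 [-2.94 -2.1  12.62] [0.48297 0.3311  0.15692]
31.2583
```

Hard stop at the same height with the xy shifted, so it's the packing and not a jam. Releasing, then picking the second one.

Run:
```python
from pick import *
ctrl.move_l([.4828,.3312,.1566],.02); ctrl.sleep(.15)
ctrl.open_gripper(); ctrl.sleep(.3); print("gap",ctrl.read_finger_gap(),ctrl.read_contact_force().round(2))
ctrl.move_l([.4828,.3312,.27],.15)
import pickle; p=ctrl.camera_params("wrist"); im=ctrl.capture("wrist"); pickle.dump((p,im),open("s1.pkl","wb"))
cv2.imwrite("pics/s1.png",im)
pick(.5272,-.0868)
```

```text
gap 0.08524564731810619 [-0.74 -0.29  0.83]
gap 0.04899650533404585 tcp [ 0.52780775 -0.0870352   0.12496632] f [-0.85731228 -0.54910975  6.05381436]
weight 1.8956088250900232 F0 [ 0.27 -0.22 -0.02] F1 [-0.17 -0.13 -1.92] gap 0.04880269713657457 t 39.1333
```

View pics/s1.png

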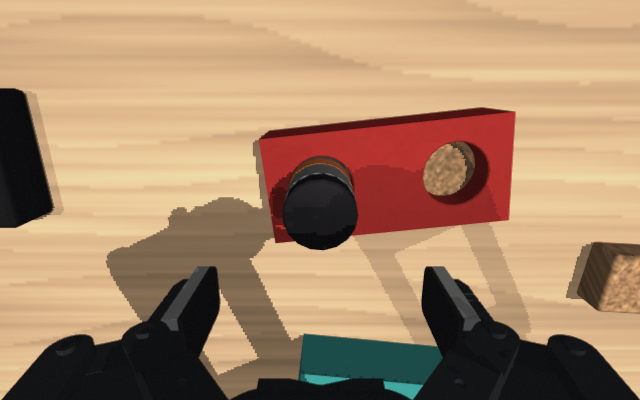

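The first canister stands upright in the red rack's +y pocket, cap at (320,210). The second weighs 1.9 N, so it's light and goes in the blue rack, near pocket.

Run:
```python
from place import *
off=np.array([.0006,0]); h=np.array([.5292,-.2324])
cmd,z,f0=place(h,off)
if z-.124<.048:
    for dz in(.0015,.001,.0005,0):
        ctrl.move_l([*cmd,z+dz],.02); ctrl.sleep(.25)
        print(dz,(F(3)-f0).round(2),ctrl.read_ee_pos().round(5))
print(ctrl.read_clock())
```

```text
hover [-6.71939083e-05  9.51535884e-05  2.04990638e-01] f0 [ 0.39 -0.35 -1.64] t 43.0
stop z 0.14699999999999996 bottom~ 0.022999999999999965 df [-2.15  1.86 10.22] tcp-tgt [ 5.57659319e-04 -1.11314211e-04  1.48597016e-01] t 52.975
0.0015 [-0.22  0.31  4.52] [ 0.52991 -0.2324   0.14871]
0.001 [-0.85  0.43  7.78] [ 0.53001 -0.23243  0.14863]
0.0005 [-1.8   1.63 10.38] [ 0.53011 -0.23245  0.14857]
0 [-2.74  1.99 12.55] [ 0.53024 -0.23245  0.14853]
55.575
```

```bash
python3 - <<'E'
from fit import *
x,y=.5298,-.2323
ctrl.move_l([x,y,.1485],.02); ctrl.sleep(.15); ctrl.open_gripper(); ctrl.sleep(.3)
print("gap",ctrl.read_finger_gap(),ctrl.read_contact_force().round(2))
ctrl.move_l([x,y,.27],.15); ctrl.sleep(.1)
p=ctrl.camera_params("wrist"); im=ctrl.capture("wrist"); cv2.imwrite("pics/s2.png",im)
im2=ctrl.capture("top"); cv2.imwrite("pics/t2.png",im2[60:330,150:510]); print(ctrl.read_clock())
E
python3 -c "
import cv2,numpy as np
a=cv2.imread('pics/s2.png');b=cv2.imread('pics/t2.png')
cv2.imwrite('pics/end.png',np.hstack([cv2.resize(a,(432,270)),b]))"
```

```text
gap 0.0854441019639105 [ 0.78 -0.17 -0.25]
57.8917
```

View pics/end.png

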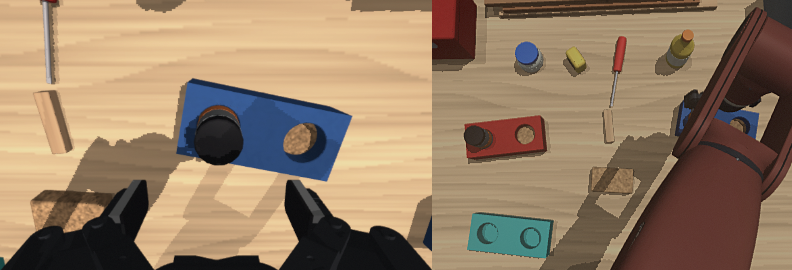

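Both canisters stand upright in their pockets: blue with its cap at (218,137) on the left, red at (478,137) on the right. The bystanders are where they were and the gripper is clear, so I'm handing in.

```bash
python3 -c "
from station import ctrl
print(ctrl.sign_off(), ctrl.read_clock())"
```

```text
the job is handed in; nothing more can be done
the job is handed in; nothing more can be done
```

Both canisters are stowed in the right racks and the job is handed in at about 58 s on the robot's clock, under the 72 s limit. `sign_off` gives no verdict, so I don't know how it was judged.

| Canister | Weight felt | Kind | Stowed in | Packing felt (mm below rim) |
|---|---|---|---|---|
| First (left) | 5.9 N | full | red rack, +y pocket | about 27–28 |
| Second (right) | 1.9 N | nearly empty | blue rack, +y pocket | about 36–37 |

- **Lowering:** each canister met a hard stop on the packing. I confirmed it by lifting slightly and lowering again. The peak push was about 12–13 N, well under the 35 N limit. Small sideways forces of 2–3 N showed up at contact, which I put down to the arm flexing.
- **Release:** the gripper opened fully both times, to 85 mm. The force read near zero after both releases.
- **Last look:** the final pictures show both canisters upright in their pockets, and the bystanders visible in them where they were. I did not re-measure how well each canister is centred in its pocket.
- **Only mismatch:** the arm sat about 0.6–0.7 mm off the commanded position at each grasp, which I corrected for when placing.

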